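Fit the stop bar in the smithy's stop post

ROBOT

A 6-joint arm with a two-finger parallel gripper is mounted at the origin on the work surface. World frame = base frame: x ahead of the robot, y to its left, z up, the work surface at z = 0. Lengths are in m, angles in rad, forces in N, time in s.
With the tool pointing down it reaches from about 0.35 to 0.725 m from the base axis. Payload 4.3 kg.
Tool frame: the origin (TCP) lies at the very end of the fingers, on their centre line; the grasp point (between the pads) lies r.grip_point_offset behind it (r.grip_point_offset is the distance from the TCP to the grasp point, in m); z points along the fingers, y is the direction in which the jaws open and shut (so a half turn about z gives the same grasp; the last joint's range is limited). The gripper opens to 85 mm and grips with 20 to 120 N. Pads are 22 mm wide; open, the fingers measure 114 mm over their backs; the gripper's body (76 mm by 85 mm) begins 54 mm behind the grasp point. The pads swing forward as they close: fully open they stand 13 mm farther back than shut.
Start: joints at [1.106, 0.377, 0.081, 1.274, 0, 1.46], TCP at [0.2, 0.539, 0.231] pointing down, gripper open.
Joint ranges: [-2.72, 2.72], [-0.84, 1.66], [-1.02, 1.22], [-1.77, 2.12], [-1.37, 1.28], [-3.14, 3.14]. Speed limits (rad/s): [2.57, 2.57, 3.14, 3.14, 3.14, 3.14].

INTERFACE

Orientations are given as a unit quaternion [x, y, z, w].
In Python, from bench import r, vision, recognise, pinpoint gives the robot as it stands.
- The arm moves only by the tool servo_tool, never from a script. Its arguments are lists of equal length, an entry for each row: "delta_pos": the shift along the tool's x, y, z in cm, a list of three; "turn": the turn, a rotation vector about the tool's x, y, z in rad, a list of three; "claw": the closure, from -1 (fully open) to 1 (shut). In form: {"delta_pos": [[dx, dy, dz], ...], "turn": [[ax, ay, az], ...], "claw": [claw, ...]}. A call has 1 to 12 rows; each row shifts and turns the commanded pose from where the row before left it, along the tool's axes as they then stand; what a row does not reach is not made up. A row lasts 1/8 s, in which the tool goes at most 62.5 mm and 10.7 degrees, less where a joint would pass 70% of its speed; a pose out of reach is approached as far as the arm can. A call with a gripper value outside its range is refused whole. The fingers move at their own pace and stop on an object; "grip_force" is the grip in N (left out, the last holds). Time passes only in rows, so rows that do not move let the fingers close. It gives the time, the measured TCP pose, the force and the opening at its end, in the units of the state.
- r.read_state(): the state, without advancing time (a new reading comes with each control period).
- vision.read_camera(name): name is "scene" or "top" or "wrist"; returns a dict with "pixels" (384x512x3 uint8, red, green, blue), "depth" (384x512 float32, m along the optical axis (not along the pixel's ray), 0 where there is no reading), "fx", "fy", "cx", "cy" (pixels), "R" (3x3) and "t" (3): a world point X has camera coordinates R X + t; the wrist camera has in their place "T_tool_cam" (4x4, takes a point from camera to tool coordinates, whose origin is the TCP and whose axes are the flange's). Camera axes: x right, y down, z forward; pixel columns grow to the right and rows downward; lengths in m; the calibration is good to about 2 mm. A picture is of the moment at which its call begins: read the wrist's pose just before it.
- r.job_done(): hands the job in, once; it reports no verdict.
Trained networks look in the newest picture that a camera, given by its name, has taken for a name from the list of things; names that differ only in an ending like _2 or _b are one class to them, and where a whole thing is asked for, a point or a joint stands for the part that bears it (a point fixed in the world has none). Each returns a list of dicts, best first, with "confidence" (0 to 1); they miss things now and then, are a little off and sometimes report something else, mostly with a low value. They report only what shows in the picture. A call takes as long as a camera call.
- recognise(target, camera): "centre" ([row, column] in pixels, amid what is visible of it).
- pinpoint(target, camera): "centre" ([row, column] in pixels: a listed point, or the origin of a listed thing).
The state is a dict: "clock": time; "joint_pos": joint angles; "joint_vel": joint speeds; "tau": joint torques, N m; "position": TCP position; "tool_rot": TCP orientation; "ft_force": force on the tool from outside, world axes, zero at the start; "moment": the same for the moment, N m; "gripper_width": opening from 0.0 (shut) to 1.0 (fully open).
Only numpy, scipy, OpenCV 4.12 (cv2) and the standard library are available. Lean on these libraries where they do the work, as an engineer would, in place of code of your own. Each camera call takes 0.05 s, during which the arm holds its last target. There are 200 camera calls.

TASK

The clamp screw of the stop post is blocking its bore: it has a left-hand thread, so loosen it by turning the knob clockwise about a quarter turn. Then take the stop bar (the one with both a slim nose and a collar) from the wooden rack and push its nose through the bore from the robot's side until the collar sits home against the post; let go and leave the clamp loose, as I will set it myself. Leave the other two bars, the cone and the hammer where they are.

Things in the scene. Friction and masses are not known exactly. Their poses are not given: they have to be found in the camera images.
- post_mouth (a point): Stop post, fixed: steel block 50 mm deep (x), 60 wide (y), from 70 to 130 mm above the bench, on a column and a 100 x 100 x 12 mm foot. A level 16 mm bore runs right through along x, axis 100 mm above the bench. Point: centre of the bore's mouth on the robot's side; x into the bore, z up. The post's and knob's vertical axis is 25 mm further along x. Post and rack may swap sides.
- knob_grip (a point): Black clamp knob on the post: an upright bar grip 50 mm long (its x), 14 wide (y), 42 high, on a hub of 32 mm diameter. Point on the knob's axis, 16 mm below the top of the bar grip, 26 mm above the hub; at joint value 0 it is 172 mm above the bench and its x is along the bore. It turns and rises with the knob.
- clamp_knob (a joint): Clamp knob's angle, rad: 0 tight, grows clockwise seen from above (left-hand thread: clockwise loosens), stop at 2.4. Starts at 0 to 0.3. Steep thread: knob and screw rise 6 mm per rad. At 0 the 10 mm thick screw hangs 7 mm into the bore; from 1.15 on it is clear. Friction 0.12 N m; stays where it is left.
- stop_bar_grip (a point): Stop bar, grey steel, 188 mm, about 0.37 kg, level in a rack slot, axis 60 mm above the bench: 18 x 18 mm square handle 100 mm long, round collar 32 mm across and 8 thick, round nose 12 mm thick and 80 long, tapered to 6 mm over its last 15. Point: centre of the handle; x along the bar to the nose (away from the robot), z up. The only bar with both slim nose and collar.
- stop_bar: Stop bar again: its origin is the centre of the collar's front face, which comes to rest on the post; 58 mm ahead of the handle's centre along the bar. Same axes.
- stop_bar_nose (a point): Stop bar: tip of the nose, 80 mm ahead of the collar's front face. Same axes.
- bar_rack: Fixed wooden rack with two 10 mm thick cross boards and three open slots 62 mm apart. Origin under the middle slot at bench height; x along the bars to their noses. The cross boards stand at x = -60 and 18 mm, under the handles, prongs 65 mm high; a handle's centre lies at about x = -18 mm, in the gap between them.
- thick_bar_grip (a point): Bystander in the rack: bar like the stop bar, collar too, but its nose is a 20 mm thick stub 45 mm long that does not fit the bore. Centre of its 100 mm square handle.
- plain_bar_grip (a point): Bystander in the rack: bar with handle and slim nose like the stop bar but no collar. Centre of its 100 mm square handle.
- cone_mandrel: Bystander: black iron cone standing on the bench between post and rack, 72 mm wide at the foot, 16 mm at the top, 200 mm high, loose. Origin at the centre of its foot.
- hammer: Bystander: hammer 260 mm long lying across the bench in front of the robot, nearer than post and rack, less than 50 mm high. Origin under the middle of it, x from the handle to the head.

How it is judged:
By the outcome, as a careful person would: the job done as asked, in the order asked, and still so for the second after the job is handed in, with the robot touching nothing.
It also fails if it takes over 61 s, if anything falls off the work surface, if the arm or the gripper's body presses on something with over 40 N, if the wrist force passes 120 N, or if a joint passes its speed limit or range.

## Working session

There is one attempt and no reset: what is moved stays moved. The work goes in short steps, Python scripts to look and compute and a tool call to move; the robot and the scene stay as the last step left them, time stands still between calls to the robot, and variables do not carry over. Pictures are saved under pics/ and viewed, about 8 in all and at most 12, crops included, and the job is handed in when it is done.

Besides the shell and the picture viewer there is one more tool, called after "Call:" in YAML: its name, and indented under it one key for each argument. servo_tool: Moves the arm, as the interface text tells. Its arguments: {"type":"object","properties":{"delta_pos":{"type":"array"},"turn":{"type":"array"},"claw":{"type":"array"},"grip_force":{"type":"number"}},"required":["delta_pos","turn","claw"]}

```bash
mkdir -p pics; ls
cat > h.py <<'E'
import numpy as np, cv2
from bench import r, vision, recognise, pinpoint
from scipy.spatial.transform import Rotation as Ro
def cam(n):
    s=r.read_state(); c=vision.read_camera(n)
    if 'R' in c and n!='wrist':
        R=np.array(c['R']);t=np.array(c['t']); c['Rw']=R.T; c['o']=-R.T@t
    else:
        T=np.array(c['T_tool_cam']); Rt=Ro.from_quat(s['tool_rot']).as_matrix()
        c['Rw']=Rt@T[:3,:3]; c['o']=Rt@T[:3,3]+np.array(s['position'])
    return c
def ray(c,p):
    return c['Rw']@np.array([(p[1]-c['cx'])/c['fx'],(p[0]-c['cy'])/c['fy'],1])
def atz(c,p,z):
    d=ray(c,p); return c['o']+d*(z-c['o'][2])/d[2]
def dep(c,p):
    i,j=int(round(p[0])),int(round(p[1])); q=c['depth'][max(0,i-1):i+2,max(0,j-1):j+2]; q=q[q>0]
    return c['o']+ray(c,p)*np.median(q) if q.size else None
def proj(c,X):
    v=c['Rw'].T@(np.array(X)-c['o']); return np.array([c['cy']+c['fy']*v[1]/v[2],c['cx']+c['fx']*v[0]/v[2]])
def save(c,f): cv2.imwrite('pics/'+f,cv2.cvtColor(c['pixels'],cv2.COLOR_RGB2BGR))
Z=dict(post_mouth=.1,knob_grip=.172,stop_bar_grip=.06,stop_bar=.06,stop_bar_nose=.06,bar_rack=0,thick_bar_grip=.06,plain_bar_grip=.06,cone_mandrel=0,hammer=0)
E
python3 - <<'E'
from h import *
np.set_printoptions(precision=4,suppress=True)
s=r.read_state(); print(s, r.grip_point_offset)
for n in('scene','top'):
    c=cam(n); save(c,n+'0.png'); print(n,c['o'])
    for k,z in Z.items():
        for d in pinpoint(k,n)[:2]:
            print(k,round(d['confidence'],2),np.round(d['centre'],1),atz(c,d['centre'],z),dep(c,d['centre']))
E
```

```text
pics
{'clock': 0.0, 'joint_pos': array([ 1.1057,  0.3781,  0.0797,  1.2744, -0.    ,  1.4605]), 'joint_vel': array([ 0.001 ,  0.0011,  0.0001,  0.0009, -0.0019, -0.0004]), 'tau': array([  0.0007, -46.3602,  26.9877,   0.021 ,  -0.0001,  -0.    ]), 'position': array([0.1995, 0.5386, 0.2304]), 'tool_rot': array([ 0.1765,  0.9843, -0.001 , -0.0003]), 'ft_force': array([-0.8877, -0.9042, -0.1055]), 'moment': array([-0.0006, -0.0167,  0.0025]), 'gripper_width': 0.9990084618007886} 0.0187
scene [1.1251 0.1977 0.8021]
post_mouth 0.72 [246.6 350.2] [0.6185 0.1892 0.1   ] [0.666  0.19   0.1659]
post_mouth 0.47 [214.7 210.7] [ 0.6551 -0.0943  0.1   ] [ 0.6352 -0.1066  0.0704]
knob_grip 0.7 [237.1 355.7] [0.6469 0.1939 0.172 ] [0.6602 0.194  0.1894]
knob_grip 0.21 [204.7 190.8] [ 0.6967 -0.1091  0.172 ] [ 0.6249 -0.1606  0.0663]
stop_bar_grip 0.6 [213.8 210.1] [ 0.6266 -0.1132  0.06  ] [ 0.6335 -0.1089  0.0703]
stop_bar 0.79 [233.9 201.8] [ 0.681  -0.1051  0.06  ] [ 0.6849 -0.1025  0.0664]
bar_rack 0.67 [226.3 187.8] [ 0.6388 -0.1688  0.    ] [ 0.6645 -0.1494  0.0424]
bar_rack 0.38 [213.5 214.7
[... 437 characters left out ...]
1 0.1951 0.172 ] [0.6407 0.1911 0.1873]
stop_bar_grip 0.92 [197.1 306.8] [ 0.6253 -0.1047  0.06  ] [ 0.623  -0.1037  0.0699]
stop_bar_nose 0.64 [137.5 306.8] [ 0.7667 -0.0968  0.06  ] [ 0.7899 -0.1026 -0.0003]
bar_rack 0.71 [198.  327.3] [ 0.6407 -0.1601  0.    ] [ 0.6385 -0.1586  0.0095]
thick_bar_grip 0.95 [203.1 362.6] [ 0.6217 -0.2301  0.06  ] [ 0.62   -0.2282  0.0678]
plain_bar_grip 0.7 [200.  332.8] [ 0.6234 -0.1632  0.06  ] [ 0.6211 -0.1615  0.0701]
plain_bar_grip 0.7 [198.  304.3] [ 0.6228 -0.0992  0.06  ] [ 0.6213 -0.0986  0.0668]
cone_mandrel 0.97 [192.2 257.5] [0.6414 0.0078 0.    ] [0.6196 0.006  0.0949]
hammer 0.7 [301.5 263. ] [ 0.3885 -0.0253  0.    ] [ 0.3894 -0.0249  0.0253]
```

Run:
```python
import cv2
a=cv2.imread('pics/top0.png')[90:330,110:430]; cv2.imwrite('pics/a.png',cv2.resize(a,(800,600),interpolation=cv2.INTER_CUBIC))
a=cv2.imread('pics/scene0.png')[120:330,130:410]; cv2.imwrite('pics/b.png',cv2.resize(a,(800,600),interpolation=cv2.INTER_CUBIC))
```

```text
(no output)
```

View pics/a.png

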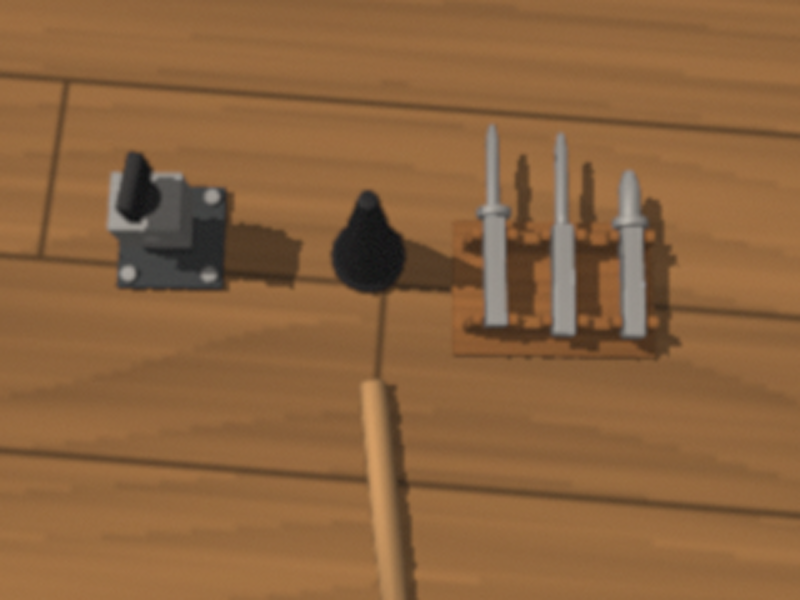

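View pics/b.png

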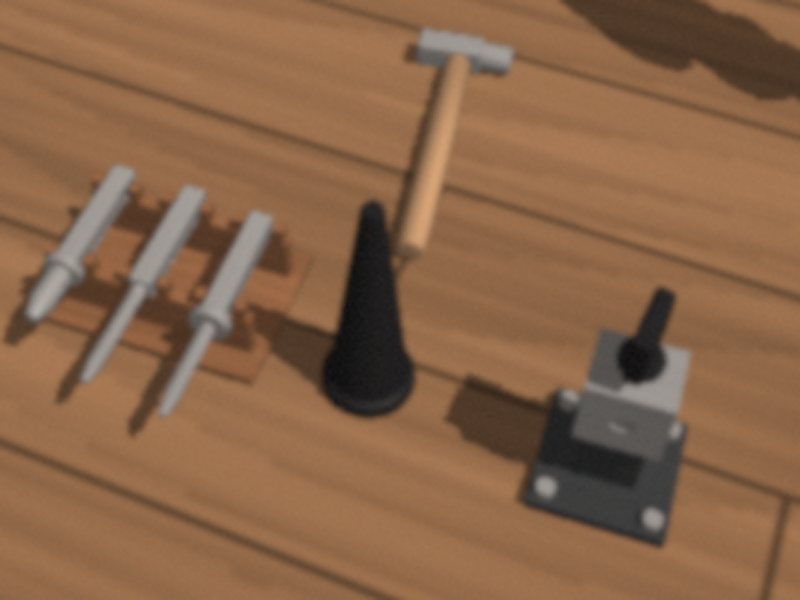

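The stop bar is the left one in the top view (collar at crop 490,212); the thick bar is on the right and the plain bar in the middle. The post is on the left, with its knob turned slightly clockwise, and the cone stands between post and rack.

```bash
cat >> h.py <<'E'
def plan(x,y,z,yaw):
    """tool-down with tool y at world angle yaw from +y; prints shift (cm) in tool axes after turning about tool z"""
    s=r.read_state(); R0=Ro.from_quat(s['tool_rot']); c,sn=np.cos(yaw),np.sin(yaw)
    Rt=Ro.from_matrix(np.array([[-c,-sn,0],[-sn,c,0],[0,0,-1]]).T.T@np.eye(3)) 
    Rt=Ro.from_matrix(np.column_stack([[-c,-sn,0],[-sn,c,0],[0,0,-1]]))
    d=np.array([x,y,z])-s['position']
    print('clock',round(s['clock'],2),'turn',np.round((R0.inv()*Rt).as_rotvec(),4),'shift before turn cm',np.round(R0.inv().apply(d)*100,2),'shift after turn cm',np.round(Rt.inv().apply(d)*100,2))
E
sed -i '/T.T@np.eye/d' h.py
python3 - <<'E'
from h import *
np.set_printoptions(precision=4,suppress=True)
c=vision.read_camera('wrist'); print(c['T_tool_cam'],c['fx'],c['cx'])
plan(.56,.19,.30,-.15)
c=cam('top')
# post top plane & foot edges, bars: yaw from depth clouds
import itertools
H,W=c['depth'].shape; jj,ii=np.meshgrid(np.arange(W),np.arange(H)); D=c['depth']
P=np.stack([(jj-c['cx'])/c['fx']*D,(ii-c['cy'])/c['fy']*D,D],-1)@c['Rw'].T+c['o']
P=P[D>0]
def box(x,y,z):
    m=np.all([(P[:,k]>a)&(P[:,k]<b) for k,(a,b) in enumerate((x,y,z))],0); return P[m]
def rect(Q):
    (cx,cy),(w,h),a=cv2.minAreaRect((Q[:,:2]*1000).astype(np.float32)); return len(Q),round(cx),round(cy),round(w),round(h),round(a,1),np.median(Q[:,2])
print('blocktop',rect(box((.55,.75),(.12,.28),(.120,.138))))
print('foot',rect(box((.52,.75),(.1,.28),(.006,.02))))
print('knob',rect(box((.55,.75),(.12,.28),(.17,.20))))
Q=box((.5,.8),(-.13,-.08),(.055,.075)); print('bar',rect(Q)); p=np.polyfit(Q[:,0],Q[:,1],1);print(p,np.polyval(p,.625))
E
```

```text
[[-0.0004 -0.9494 -0.3142  0.0816]
 [ 1.     -0.0005  0.0004 -0.001 ]
 [-0.0006 -0.3142  0.9494 -0.1428]
 [ 0.      0.      0.      1.    ]] 316.1813807126564 257.1935283508059
clock 1.15 turn [ 0.0001  0.0001 -0.2048] shift before turn cm [-45.91 -20.23  -6.87] shift after turn cm [-40.84 -29.15  -6.87]
blocktop (428, 642, 197, 50, 61, 4.2, np.float64(0.13032597131165208))
foot (978, 656, 198, 153, 129, 3.6, np.float64(0.012602113881704013))
knob (236, 642, 197, 15, 49, 85.5, np.float64(0.18826668383685607))
bar (662, 666, -104, 187, 39, 3.4, np.float64(0.0678509670149276))
[ 0.0663 -0.147 ] -0.10555367809070512
```

Call:
servo_tool:
  delta_pos:
    - [0,0,0]
    - [0,0,0]
    - [-4,-3.2,-1]
    - [-4,-3.2,-1]
    - [-4,-3.2,-1]
    - [-4,-3.2,-1]
    - [-4,-3.2,-1]
    - [-4,-3.2,-1]
    - [-4,-3.2,-1]
    - [-4,-3.2,0]
    - [-4,-3.2,0]
    - [-2.7,-3.1,0]
  turn:
    - [0,0,-0.137]
    - [0,0,-0.137]
    - [0,0,0]
    - [0,0,0]
    - [0,0,0]
    - [0,0,0]
    - [0,0,0]
    - [0,0,0]
    - [0,0,0]
    - [0,0,0]
    - [0,0,0]
    - [0,0,0]
  claw: [-1,-1,-1,-1,-1,-1,-1,-1,-1,-1,-1,-1]

```text
clock: 2.7
position: [0.5612, 0.1885, 0.301]
tool_rot: [0.041, 0.999, 0.0, 0.0]
ft_force: [0.1, -0.4, -0.6]
gripper_width: 1.002
```

Call:
servo_tool:
  delta_pos:
    - [0,0,0]
    - [0,0,0]
  turn:
    - [0,0,0]
    - [0,0,0]
  claw: [-0.4,-0.4]

```text
clock: 2.95
position: [0.5594, 0.1902, 0.3013]
tool_rot: [0.04, 0.999, 0.0, -0.0]
ft_force: [0.6, -0.4, 0.2]
gripper_width: 0.704
```

```bash
cat >> h.py <<'E'
def cloud(c):
    D=c['depth'];H,W=D.shape; jj,ii=np.meshgrid(np.arange(W),np.arange(H))
    P=np.stack([(jj-c['cx'])/c['fx']*D,(ii-c['cy'])/c['fy']*D,D],-1)@c['Rw'].T+c['o']
    return P[D>0]
def box(P,x,y,z):
    m=np.all([(P[:,k]>a)&(P[:,k]<b) for k,(a,b) in enumerate((x,y,z))],0); return P[m]
def rect(Q):
    (cx,cy),(w,h),a=cv2.minAreaRect((Q[:,:2]*1000).astype(np.float32)); return len(Q),round(cx,1),round(cy,1),round(w,1),round(h,1),round(a,1),round(float(np.median(Q[:,2])),4)
E
python3 - <<'E'
from h import *
np.set_printoptions(precision=4,suppress=True)
print(r.read_state()['position'],r.read_state()['gripper_width'])
c=cam('wrist'); save(c,'w1.png')
for k in('post_mouth','knob_grip'):
    for d in pinpoint(k,'wrist')[:2]: print(k,round(d['confidence'],2),np.round(d['centre'],1),atz(c,d['centre'],Z[k]+(.001 if k=='knob_grip' else 0)),dep(c,d['centre']))
P=cloud(c)
print('blocktop',rect(box(P,(.55,.75),(.12,.28),(.120,.138))))
print('knob',rect(box(P,(.55,.75),(.12,.28),(.175,.20))))
Q=box(P,(.58,.65),(.14,.26),(.075,.122)); print('face',rect(Q), Q[:,1].min(),Q[:,1].max(), np.polyfit(Q[:,1],Q[:,0],1), np.median(Q[:,0]))
E
```

```text
[0.5594 0.1902 0.3013] 0.7035378895233548
post_mouth 0.8 [213.3 268.6] [0.6198 0.1983 0.1   ] [0.6222 0.1983 0.0942]
knob_grip 0.97 [267.  266.1] [0.6462 0.1914 0.173 ] [0.6365 0.1917 0.1886]
blocktop (1669, 642.7, 196.3, 51.3, 60.1, 4.2, 0.1304)
knob (793, 641.7, 196.4, 13.9, 49.8, 85.6, 0.189)
face (765, 621.2, 194.8, 7.8, 59.8, 3.9, 0.0978) 0.16480518982596126 0.22438533726069027 [-0.0704  0.6321] 0.6182904224075826
```

View pics/w1.png

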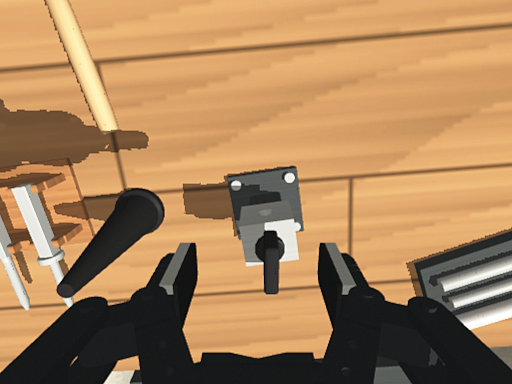

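The wrist view shows the post with knob at (270,260), the cone at (150,205) and the rack at far left. The depth fits agree on axis (0.642, 0.196), post yaw about 0.073 and knob joint about 0.15.

Call:
servo_tool:
  delta_pos:
    - [-4,0.6,0]
    - [-4.2,0.7,0]
    - [0,0,4]
    - [0,0,4]
    - [0,0,3.5]
    - [0,0,2]
    - [0,0,1.2]
    - [0,0,0]
  turn:
    - [0,0,0]
    - [0,0,0]
    - [0,0,0]
    - [0,0,0]
    - [0,0,0]
    - [0,0,0]
    - [0,0,0]
    - [0,0,0]
  claw: [-0.2,-0.2,-0.2,-0.2,-0.2,-0.2,-0.2,-0.2]

```text
clock: 4.1
position: [0.6418, 0.1969, 0.1539]
tool_rot: [0.04, 0.999, -0.0, -0.001]
ft_force: [-0.3, -0.8, 1.0]
gripper_width: 0.601
```

Call:
servo_tool:
  delta_pos:
    - [0,0,0]
    - [0,0,0]
    - [0,0,0]
    - [0,0,0]
    - [0,0,0]
    - [0,0,0]
  turn:
    - [0,0,0]
    - [0,0,0]
    - [0,0,0]
    - [0,0,0]
    - [0,0,0]
    - [0,0,0]
  claw: [1,1,1,1,1,1]
  grip_force: 50

```text
clock: 4.85
position: [0.6433, 0.1965, 0.1556]
tool_rot: [0.04, 0.999, 0.0, 0.001]
ft_force: [-0.3, -0.2, 5.2]
gripper_width: 0.155
```

Call:
servo_tool:
  delta_pos:
    - [0,0,-0.09]
    - [0,0,-0.09]
    - [0,0,-0.09]
    - [0,0,-0.09]
    - [0,0,-0.09]
    - [0,0,-0.09]
    - [0,0,-0.09]
    - [0,0,-0.09]
    - [0,0,-0.09]
    - [0,0,-0.09]
    - [0,0,0]
    - [0,0,0]
  turn:
    - [0,0,0.155]
    - [0,0,0.155]
    - [0,0,0.155]
    - [0,0,0.155]
    - [0,0,0.155]
    - [0,0,0.155]
    - [0,0,0.155]
    - [0,0,0.155]
    - [0,0,0.155]
    - [0,0,0.155]
    - [0,0,0]
    - [0,0,0]
  claw: [1,1,1,1,1,1,1,1,1,1,1,1]

```text
clock: 6.35
position: [0.6435, 0.1967, 0.1649]
tool_rot: [0.728, 0.685, 0.001, 0.001]
ft_force: [-1.2, 1.2, 7.1]
gripper_width: 0.155
```

Call:
servo_tool:
  delta_pos:
    - [0,0,0]
    - [0,0,0]
    - [0,0,0]
    - [0,0,-2]
    - [0,0,-4]
    - [0,0,-4]
    - [0,0,-4]
    - [0,0,0]
  turn:
    - [0,0,0]
    - [0,0,0]
    - [0,0,0]
    - [0,0,0]
    - [0,0,0]
    - [0,0,0]
    - [0,0,0]
    - [0,0,0]
  claw: [-0.2,-0.2,-0.2,-0.2,-0.2,-0.2,-0.2,-0.2]

```text
clock: 7.35
position: [0.6442, 0.1967, 0.3072]
tool_rot: [0.728, 0.686, 0.003, 0.002]
ft_force: [0.1, -0.3, -1.1]
gripper_width: 0.602
```

Call:
servo_tool:
  delta_pos:
    - [0,0,0]
    - [0,0,0]
    - [0,0,0]
    - [0,0,0]
    - [0,0,0]
    - [0,0,0]
    - [0,0,0]
    - [0,0,0]
    - [0,0,0]
    - [0,0,0]
    - [0,0,0]
    - [0,0,0]
  turn:
    - [0,0,-0.155]
    - [0,0,-0.155]
    - [0,0,-0.155]
    - [0,0,-0.155]
    - [0,0,-0.155]
    - [0,0,-0.155]
    - [0,0,-0.155]
    - [0,0,-0.155]
    - [0,0,-0.155]
    - [0,0,-0.155]
    - [0,0,-0.145]
    - [0,0,0]
  claw: [-0.2,-0.2,-0.2,-0.2,-0.2,-0.2,-0.2,-0.2,-0.2,-0.2,-0.2,-0.2]

```text
clock: 8.85
position: [0.6421, 0.1962, 0.3018]
tool_rot: [-0.031, 1.0, -0.0, -0.001]
ft_force: [-1.0, -0.6, 0.2]
gripper_width: 0.601
```

Run:
```python
from h import *
s=r.read_state();print(s['position'],s['tool_rot'])
plan(.55,-.105,.285,.063)
```

```text
[0.64213325 0.1962348  0.30178015] [-3.12080181e-02  9.99512268e-01 -1.68831111e-04 -1.12166603e-03]
clock 8.85 turn [-0.0003 -0.0023 -0.0006] shift before turn cm [ 11.07 -29.49   1.71] shift after turn cm [ 11.09 -29.48   1.68]
```

Call:
servo_tool:
  delta_pos:
    - [4,0,0]
    - [4,0,0]
    - [3,0,0]
    - [0,0,0]
  turn:
    - [0,0,0]
    - [0,0,0]
    - [0,0,0]
    - [0,0,0]
  claw: [-0.1,-0.1,-0.1,-0.1]

```text
clock: 9.35
position: [0.5304, 0.1892, 0.3032]
tool_rot: [-0.031, 1.0, -0.0, -0.001]
ft_force: [0.6, -0.8, -0.3]
gripper_width: 0.553
```

Run:
```python
from h import *
c=cam('wrist'); P=cloud(c)
print('blocktop',rect(box(P,(.55,.75),(.12,.28),(.120,.138))))
print('knob',rect(box(P,(.55,.75),(.12,.28),(.185,.21))))
Q=box(P,(.58,.65),(.14,.26),(.075,.122)); print('face',rect(Q))
```

```text
blocktop (1499, 642.4, 196.3, 50.7, 60.2, 3.6, 0.1304)
knob (1040, 642.1, 196.5, 49.9, 14.6, 86.7, 0.1978)
face (854, 621.8, 194.9, 9.1, 59.7, 3.9, 0.0977)
```

Call:
servo_tool:
  delta_pos:
    - [0,-4.5,0]
    - [0,-5,0]
    - [0,-5,0]
    - [0,-5,0]
    - [0,-5,0]
    - [0,-5,0]
    - [0,0,0]
    - [0,0,0]
  turn:
    - [0,0,0]
    - [0,0,0]
    - [0,0,0]
    - [0,0,0]
    - [0,0,0]
    - [0,0,0]
    - [0,0,0]
    - [0,0,0]
  claw: [-0.1,-0.1,-0.1,-0.1,-0.1,-0.1,-0.1,-0.1]

```text
clock: 10.4
position: [0.5522, -0.1053, 0.3027]
tool_rot: [-0.031, 1.0, 0.0, -0.0]
ft_force: [-1.0, -0.5, -0.2]
gripper_width: 0.552
```

Run:
```python
from h import *
np.set_printoptions(precision=4,suppress=True)
s=r.read_state();print(s['position'],s['gripper_width'])
c=cam('wrist'); save(c,'w2.png'); P=cloud(c)
for k in('stop_bar_grip','stop_bar','stop_bar_nose','plain_bar_grip'):
    for d in pinpoint(k,'wrist')[:2]: print(k,round(d['confidence'],2),np.round(d['centre'],1),atz(c,d['centre'],Z[k]),dep(c,d['centre']))
Q=box(P,(.56,.675),(-.125,-.085),(.0665,.073)); print('handle top',rect(Q))
Q=box(P,(.5,.8),(-.13,-.08),(.055,.080)); print('bar',rect(Q),Q[:,0].min(),Q[:,0].max())
Q=box(P,(.66,.72),(-.13,-.08),(.073,.08)); print('collar',Q.mean(0),len(Q))
```

```text
[ 0.5522 -0.1053  0.3027] 0.5524086678859788
stop_bar_grip 0.8 [208. 251.] [ 0.6217 -0.1092  0.06  ] [ 0.6182 -0.1093  0.069 ]
stop_bar 0.78 [245.6 253.2] [ 0.6763 -0.1031  0.06  ] [ 0.6712 -0.1033  0.0696]
stop_bar_nose 0.55 [296.3 256.1] [ 0.7577 -0.0942  0.06  ] [ 0.7551 -0.0943  0.0634]
plain_bar_grip 0.66 [203.  203.5] [ 0.6185 -0.1713  0.06  ] [ 0.6147 -0.1697  0.0699]
handle top (1076, 623.9, -105.7, 103.0, 31.8, 2.3, 0.0695)
bar (1873, 666.5, -103.9, 188.9, 40.0, 3.4, 0.0689) 0.5718914788007512 0.7608547348155414
collar [ 0.6755 -0.1032  0.0752] 85
```

View pics/w2.png

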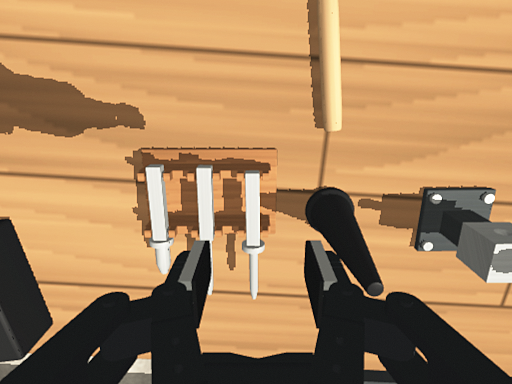

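Left to right the picture shows the thick, plain and stop bars in the rack (stop bar grip at 208,251), then the cone and the post. The knob has turned 1.55 rad and risen about 9 mm. I'll refine the bar's axis before gripping.

Run:
```python
from h import *
np.set_printoptions(precision=4,suppress=True)
c=cam('wrist'); P=cloud(c)
X=[];Y=[]
for x in np.arange(.575,.765,.01):
    Q=box(P,(x,x+.01),(-.135,-.075),(.0665 if x<.675 else .055,.08))
    if len(Q)<5: continue
    lo,hi=np.percentile(Q[:,1],[3,97]); print(round(x+.005,3),len(Q),round((lo+hi)/2,4),round(hi-lo,4),round(np.median(Q[:,2]),4))
    if hi-lo<.022: X.append(x+.005);Y.append((lo+hi)/2)
p=np.polyfit(X,Y,1);print(p,np.polyval(p,.622))
plan(.622,np.polyval(p,.622),.0413,p[0])
```

```text
0.58 123 -0.1118 0.021 0.0693
0.59 117 -0.1096 0.0176 0.0695
0.6 107 -0.1084 0.0164 0.0694
0.61 102 -0.1077 0.0166 0.0696
0.62 102 -0.1072 0.0167 0.0695
0.63 99 -0.1066 0.0169 0.0695
0.64 96 -0.106 0.0169 0.0696
0.65 103 -0.1029 0.0225 0.0694
0.66 95 -0.1049 0.0174 0.0695
0.67 146 -0.1033 0.024 0.07
0.68 74 -0.1038 0.0283 0.0743
0.69 55 -0.1023 0.0111 0.0656
0.7 55 -0.1018 0.0113 0.0654
0.71 57 -0.1012 0.0113 0.0655
0.72 51 -0.0999 0.01 0.0656
0.73 49 -0.0992 0.0101 0.0655
0.74 45 -0.0986 0.0101 0.0655
0.75 34 -0.0976 0.0086 0.0645
0.76 11 -0.0971 0.0053 0.0641
[ 0.0747 -0.1538] -0.10738306818999202
clock 10.7 turn [ 0.      0.0002 -0.0091] shift before turn cm [-6.98 -0.79 26.21] shift after turn cm [-6.98 -0.85 26.21]
```

Call:
servo_tool:
  delta_pos:
    - [-3.5,-0.4,0]
    - [-3.5,-0.4,0]
    - [0,0,5]
    - [0,0,5]
    - [0,0,5]
    - [0,0,5]
    - [0,0,3.5]
    - [0,0,2]
    - [0,0,0.7]
    - [0,0,0]
  turn:
    - [0,0,-0.009]
    - [0,0,0]
    - [0,0,0]
    - [0,0,0]
    - [0,0,0]
    - [0,0,0]
    - [0,0,0]
    - [0,0,0]
    - [0,0,0]
    - [0,0,0]
  claw: [-0.1,-0.1,-0.1,-0.1,-0.1,-0.1,-0.1,-0.1,-0.1,-0.1]

```text
clock: 11.95
position: [0.6222, -0.1079, 0.0415]
tool_rot: [-0.037, 0.999, 0.0, 0.0]
ft_force: [0.1, 0.6, 0.5]
gripper_width: 0.554
```

Call:
servo_tool:
  delta_pos:
    - [0,0,0]
    - [0,0,0]
    - [0,0,0]
    - [0,0,0]
    - [0,0,0]
    - [0,0,0]
  turn:
    - [0,0,0]
    - [0,0,0]
    - [0,0,0]
    - [0,0,0]
    - [0,0,0]
    - [0,0,0]
  claw: [1,1,1,1,1,1]
  grip_force: 80

```text
clock: 12.7
position: [0.6233, -0.1084, 0.0429]
tool_rot: [-0.037, 0.999, -0.0, 0.001]
ft_force: [-1.2, 0.7, 5.8]
gripper_width: 0.194
```

Call:
servo_tool:
  delta_pos:
    - [0,0,-1]
    - [0,0,-2]
    - [0,0,-2.5]
    - [0,0,-2.5]
    - [2,0,0]
    - [3.5,0,0]
    - [3.5,0,0]
    - [3.5,0,0]
    - [3,0,0]
    - [2,0,0]
    - [0,0,0]
    - [0,0,0]
  turn:
    - [0,0,0]
    - [0,0,0]
    - [0,0,0]
    - [0,0,0]
    - [0,0,0]
    - [0,0,0]
    - [0,0,0]
    - [0,0,0]
    - [0,0,0]
    - [0,0,0]
    - [0,0,0]
    - [0,0,0]
  claw: [1,1,1,1,1,1,1,1,1,1,1,1]

```text
clock: 14.2
position: [0.4483, -0.1212, 0.1215]
tool_rot: [-0.037, 0.999, -0.0, 0.0]
ft_force: [0.7, -0.8, -2.9]
gripper_width: 0.196
```

Run:
```python
from h import *
np.set_printoptions(precision=4,suppress=True)
s=r.read_state();print(s['position'],s['ft_force'])
d=np.array([np.cos(.073),np.sin(.073)]); m=np.array([.6178,.1945])-.185*d
print(m); plan(m[0],m[1],.1213,.073)
c=cam('scene'); save(c,'s2.png')
```

```text
[ 0.4483 -0.1212  0.1215] [ 0.7328 -0.8182 -2.9058]
[0.4333 0.181 ]
clock 14.2 turn [-0.0002  0.0009  0.0001] shift before turn cm [-0.72 30.25  0.02] shift after turn cm [-0.71 30.25  0.02]
```

View pics/s2.png

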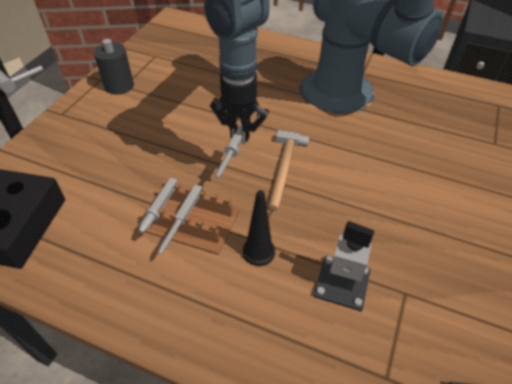

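The bar is held level (at 232,150), with the cone, hammer and the other two bars undisturbed. Moving sideways in front of the cone.

Call:
servo_tool:
  delta_pos:
    - [0.7,2,0]
    - [0,3.5,0]
    - [0,3.5,0]
    - [0,3.5,0]
    - [0,3.5,0]
    - [0,3.5,0]
    - [0,3.5,0]
    - [0,3.5,0]
    - [0,2.5,0]
    - [0,1.2,0]
    - [0,0,0]
    - [0,0,0]
  turn:
    - [0,0,0]
    - [0,0,0]
    - [0,0,0]
    - [0,0,0]
    - [0,0,0]
    - [0,0,0]
    - [0,0,0]
    - [0,0,0]
    - [0,0,0]
    - [0,0,0]
    - [0,0,0]
    - [0,0,0]
  claw: [1,1,1,1,1,1,1,1,1,1,1,1]

```text
clock: 15.75
position: [0.4183, 0.179, 0.1212]
tool_rot: [-0.036, 0.999, -0.0, -0.0]
ft_force: [0.3, -0.9, -3.1]
gripper_width: 0.195
```

Run:
```python
from h import *
np.set_printoptions(precision=4,suppress=True)
s=r.read_state();x0,y0,z0=s['position'];print(s['position'],s['tool_rot'])
for n in('wrist','top','scene'):
    c=cam(n); P=cloud(c); print(n)
    if n=='wrist': save(c,'w3.png')
    d=pinpoint('post_mouth',n); 
    for e in d[:1]: print('mouth',e['confidence'],atz(c,e['centre'],.1))
    print('blocktop',rect(box(P,(.55,.75),(.12,.28),(.120,.138))))
    for x in np.arange(x0+.06,x0+.15,.01):
        Q=box(P,(x,x+.01),(y0-.03,y0+.05),(.11,.17))
        if len(Q)<4: continue
        lo,hi=np.percentile(Q[:,1],[3,97]); print(round(x+.005,4),len(Q),round((lo+hi)/2,4),round(hi-lo,4),round(Q[:,2].max(),4),round(np.median(Q[:,2]),4))
```

```text
[0.4183 0.179  0.1212] [-0.0363  0.9993 -0.0002 -0.0002]
wrist
blocktop (0, 0.0, 0.0, 0.0, 0.0, 0.0, nan)
top
mouth 0.84 [0.6225 0.1928 0.1   ]
blocktop (421, 642.6, 196.9, 50.5, 61.1, 4.1, 0.1301)
0.4833 30 0.183 0.0097 0.1462 0.1431
0.4933 31 0.184 0.0101 0.1475 0.1433
0.5033 30 0.1852 0.0105 0.146 0.1431
0.5133 28 0.1863 0.0102 0.1479 0.1437
0.5233 29 0.1857 0.0099 0.1465 0.1433
0.5333 31 0.1872 0.0101 0.146 0.1435
0.5433 24 0.1882 0.0103 0.1455 0.1425
0.5533 13 0.1887 0.0066 0.1433 0.1406
scene
mouth 0.81 [0.613 0.192 0.1  ]
blocktop (610, 612.0, 193.7, 115.6, 60.1, 4.1, 0.1301)
0.4833 26 0.1795 0.0178 0.154 0.1432
0.4933 20 0.1836 0.0107 0.1464 0.1433
0.5033 23 0.1844 0.0102 0.1463 0.1435
0.5133 22 0.1856 0.0104 0.1456 0.1434
0.5233 22 0.1859 0.0109 0.147 0.1433
0.5333 24 0.1866 0.0108 0.1464 0.1439
0.5433 28 0.1872 0.0106 0.1462 0.1424
0.5533 17 0.1877 0.007 0.1457 0.1409
  return _methods._mean(a, axis=axis, dtype=dtype,
  ret = ret.dtype.type(ret / rcount)
```

View pics/w3.png

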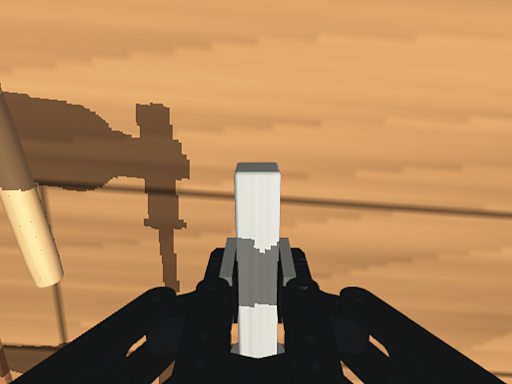

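The wrist view only shows the handle in the jaws (258,200), held straight. The top and scene clouds show the nose level at an axis height of about 0.1385. I'll lower by 3.85 cm, shift 0.14 cm, and start the nose in.

Call:
servo_tool:
  delta_pos:
    - [0,0.14,1]
    - [0,0,2]
    - [0,0,0.85]
    - [-1.5,0,0]
    - [-2,0,0]
    - [-1.5,0,0]
    - [0,0,0]
    - [0,0,0]
  turn:
    - [0,0,0]
    - [0,0,0]
    - [0,0,0]
    - [0,0,0]
    - [0,0,0]
    - [0,0,0]
    - [0,0,0]
    - [0,0,0]
  claw: [1,1,1,1,1,1,1,1]

```text
clock: 17.05
position: [0.4677, 0.1846, 0.0827]
tool_rot: [-0.037, 0.999, -0.0, -0.0]
ft_force: [-0.2, -0.0, -2.7]
gripper_width: 0.196
```

Run:
```python
from h import *
np.set_printoptions(precision=4,suppress=True)
s=r.read_state();x0,y0,z0=s['position'];print(s['position'],s['ft_force'])
for n in('top','scene'):
    c=cam(n); P=cloud(c); print(n)
    if n=='top':
        a=cv2.cvtColor(c['pixels'],cv2.COLOR_RGB2BGR)[130:250,110:270]; cv2.imwrite('pics/t4.png',cv2.resize(a,(800,600),interpolation=cv2.INTER_CUBIC))
    Q=box(P,(.55,.75),(.14,.26),(.127,.134)); print('blocktop',rect(Q))
    X=[];Y=[]
    for x in np.arange(x0+.07,x0+.13,.01):
        Q=box(P,(x,x+.01),(y0-.03,y0+.05),(.08,.125))
        if len(Q)<4: continue
        lo,hi=np.percentile(Q[:,1],[3,97]); print(round(x+.005,4),len(Q),round((lo+hi)/2,4),round(hi-lo,4),round(np.median(Q[:,2]),4)); X.append(x+.005);Y.append((lo+hi)/2)
    p=np.polyfit(X,Y,1);print(p,'at mouth',np.polyval(p,.6178))
```

```text
[0.4677 0.1846 0.0827] [-0.2207 -0.0318 -2.7101]
top
blocktop (373, 642.1, 197.0, 48.9, 60.8, 4.4, 0.1304)
0.5427 24 0.1909 0.0115 0.105
0.5527 25 0.1904 0.0087 0.1054
0.5627 26 0.1915 0.0101 0.1042
0.5727 27 0.1922 0.0108 0.1042
0.5827 27 0.1934 0.0106 0.1045
0.5927 21 0.194 0.0091 0.1037
0.6027 9 0.1943 0.0062 0.1029
[0.0691 0.1528] at mouth 0.19551424635005168
scene
blocktop (526, 643.6, 195.9, 52.0, 59.9, 3.7, 0.1304)
0.5427 25 0.1893 0.0108 0.1048
0.5527 25 0.19 0.0108 0.1041
0.5627 5 0.1921 0.0058 0.1065
[0.1372 0.1147] at mouth 0.19940386244604397
```

View pics/t4.png

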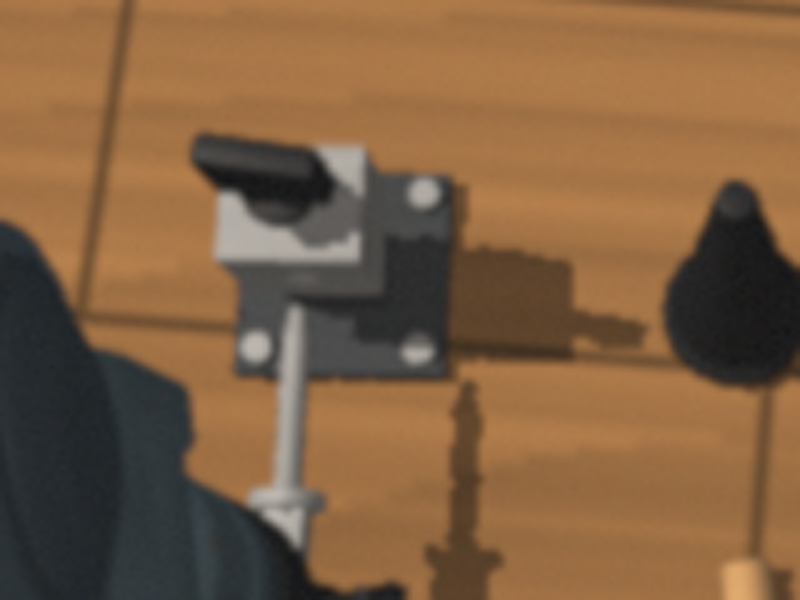

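The nose tip (295,310) is about 1 cm in front of the bore and lined up with it to within 0.5 mm; the knob now stands across. Advancing.

Call:
servo_tool:
  delta_pos:
    - [-1,0,0]
    - [-1,0,0]
    - [-1,0,0]
    - [-1,0,0]
    - [-1,0,0]
    - [0,0,0]
  turn:
    - [0,0,0]
    - [0,0,0]
    - [0,0,0]
    - [0,0,0]
    - [0,0,0]
    - [0,0,0]
  claw: [1,1,1,1,1,1]

```text
clock: 17.9
position: [0.5192, 0.1884, 0.0828]
tool_rot: [-0.036, 0.999, 0.0, 0.0]
ft_force: [0.6, -0.5, -3.9]
gripper_width: 0.192
```

Call:
servo_tool:
  delta_pos:
    - [-1,0,0]
    - [-1,0,0]
    - [-1,0,0]
    - [-0.5,0,0]
    - [0,0,0]
  turn:
    - [0,0,0]
    - [0,0,0]
    - [0,0,0]
    - [0,0,0]
    - [0,0,0]
  claw: [1,1,1,1,1]

```text
clock: 18.52
position: [0.5535, 0.1909, 0.0828]
tool_rot: [-0.037, 0.999, 0.0, 0.0]
ft_force: [-0.6, 0.8, -3.4]
gripper_width: 0.196
```

Call:
servo_tool:
  delta_pos:
    - [-0.2,0,0]
    - [-0.2,0,0]
    - [0,0,0]
  turn:
    - [0,0,0]
    - [0,0,0]
    - [0,0,0]
  claw: [1,1,1]

```text
clock: 18.9
position: [0.5571, 0.1912, 0.0829]
tool_rot: [-0.037, 0.999, 0.0, 0.0]
ft_force: [-0.2, -0.4, -2.7]
gripper_width: 0.193
```

Call:
servo_tool:
  delta_pos:
    - [-0.15,0,0]
    - [0,0,0]
  turn:
    - [0,0,0]
    - [0,0,0]
  claw: [1,1]

```text
clock: 19.15
position: [0.5586, 0.1913, 0.0829]
tool_rot: [-0.037, 0.999, 0.0, 0.0]
ft_force: [0.3, -0.4, -2.4]
gripper_width: 0.197
```

Call:
servo_tool:
  delta_pos:
    - [-0.15,0,0]
    - [0,0,0]
  turn:
    - [0,0,0]
    - [0,0,0]
  claw: [1,1]

```text
clock: 19.4
position: [0.5602, 0.1914, 0.0828]
tool_rot: [-0.037, 0.999, 0.0, 0.0]
ft_force: [-1.1, -0.2, -3.0]
gripper_width: 0.195
```

Call:
servo_tool:
  delta_pos:
    - [-0.1,0,0]
    - [0,0,0]
  turn:
    - [0,0,0]
    - [0,0,0]
  claw: [1,1]

```text
clock: 19.65
position: [0.5605, 0.1915, 0.0827]
tool_rot: [-0.037, 0.999, 0.0, -0.0]
ft_force: [-1.1, -0.1, -2.7]
gripper_width: 0.192
```

Call:
servo_tool:
  delta_pos:
    - [-0.1,0,0]
    - [0,0,0]
  turn:
    - [0,0,0]
    - [0,0,0]
  claw: [1,1]

```text
clock: 19.9
position: [0.5605, 0.1915, 0.0824]
tool_rot: [-0.037, 0.999, -0.0, -0.001]
ft_force: [-5.3, 0.1, -1.1]
gripper_width: 0.194
```

Call:
servo_tool:
  delta_pos:
    - [-0.1,0,0]
    - [0,0,0]
  turn:
    - [0,0,0]
    - [0,0,0]
  claw: [1,1]

```text
clock: 20.15
position: [0.5605, 0.1914, 0.0822]
tool_rot: [-0.037, 0.999, -0.0, -0.002]
ft_force: [-7.4, -0.4, 0.4]
gripper_width: 0.192
```

Call:
servo_tool:
  delta_pos:
    - [-0.01,0,0.08]
    - [-0.01,0,0.08]
    - [-0.01,0,0.1]
    - [-0.01,0,0.1]
    - [0,0,0]
  turn:
    - [0,0,0]
    - [0,-0.012,0]
    - [0,-0.015,0]
    - [0,-0.015,0]
    - [0,0,0]
  claw: [1,1,1,1,1]
  grip_force: 20

```text
clock: 20.78
position: [0.5609, 0.1914, 0.0787]
tool_rot: [-0.037, 0.999, 0.001, 0.019]
ft_force: [-6.6, -0.7, 0.5]
gripper_width: 0.198
```

Call:
servo_tool:
  delta_pos:
    - [-0.01,0,0.1]
    - [-0.01,0,0.1]
    - [0,0,0]
  turn:
    - [0,-0.015,0]
    - [0,-0.015,0]
    - [0,0,0]
  claw: [1,1,1]

```text
clock: 21.15
position: [0.5611, 0.1913, 0.0767]
tool_rot: [-0.037, 0.999, 0.001, 0.034]
ft_force: [-7.7, -1.3, 1.6]
gripper_width: 0.196
```

Run:
```python
from h import *
c=cam('scene'); a=cv2.cvtColor(c['pixels'],cv2.COLOR_RGB2BGR)[180:320,270:430]; cv2.imwrite('pics/s5.png',cv2.resize(a,(800,600),interpolation=cv2.INTER_CUBIC))
```

```text
(no output)
```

View pics/s5.png

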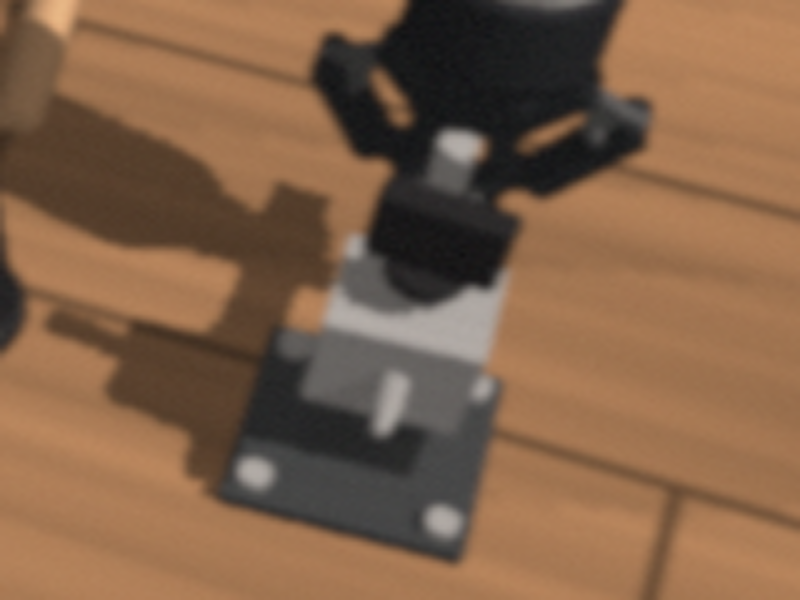

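The nose sticks out of the far side of the post (390,400), and the bar now rests in the bore: the vertical load on the wrist is gone. Letting go.

Call:
servo_tool:
  delta_pos:
    - [0,0,0]
    - [0,0,0]
    - [0,0,0]
    - [0,0,0]
    - [0,0,0]
  turn:
    - [0,0,0]
    - [0,0,0]
    - [0,0,0]
    - [0,0,0]
    - [0,0,0]
  claw: [0.5,0.3,0.1,-0.1,-0.1]

```text
clock: 21.82
position: [0.5639, 0.1917, 0.0773]
tool_rot: [-0.037, 0.999, 0.001, 0.036]
ft_force: [-0.3, 1.0, 0.1]
gripper_width: 0.544
```

Call:
servo_tool:
  delta_pos:
    - [0,0,-1]
    - [0,0,-2]
    - [1,0,-3]
    - [2,0,-3]
    - [2,0,-3]
    - [2,0,-3]
    - [2,0,-3]
    - [0,0,0]
  turn:
    - [0,0,0]
    - [0,0,0]
    - [0,0,0]
    - [0,0.034,0]
    - [0,0.034,0]
    - [0,0,0]
    - [0,0,0]
    - [0,0,0]
  claw: [-0.1,-0.1,-0.1,-0.1,-0.1,-0.1,-0.1,-0.1]

```text
clock: 22.82
position: [0.4669, 0.185, 0.2573]
tool_rot: [-0.037, 0.999, 0.001, 0.005]
ft_force: [0.7, 0.5, 0.3]
gripper_width: 0.549
```

Run:
```python
from h import *
np.set_printoptions(precision=4,suppress=True)
s=r.read_state();print(s['position'],s['ft_force'],s['clock'])
for n in('wrist','top','scene'):
    c=cam(n); P=cloud(c); print(n)
    a=cv2.cvtColor(c['pixels'],cv2.COLOR_RGB2BGR)
    if n=='wrist': cv2.imwrite('pics/w6.png',a)
    print('blocktop',rect(box(P,(.61,.68),(.14,.26),(.127,.134))),'knob',rect(box(P,(.55,.75),(.12,.28),(.185,.21))))
    for k in('stop_bar','stop_bar_grip','stop_bar_nose'):
        for d in pinpoint(k,n)[:1]: print(k,round(d['confidence'],2),atz(c,d['centre'],.1),dep(c,d['centre']))
    Q=box(P,(.5,.625),(.165,.215),(.05,.125)); print('bar',rect(Q),Q[:,0].min())
    for x in np.arange(.5,.63,.01):
        q=Q[(Q[:,0]>x)&(Q[:,0]<x+.01)]
        if len(q)>3: print(round(x+.005,3),len(q),np.round(np.percentile(q[:,2],[50,90]),4),end=' | ')
    print()
```

```text
[0.4669 0.185  0.2573] [0.6886 0.4603 0.2875] 22.825
wrist
blocktop (1673, 639.9, 196.3, 46.8, 60.0, 3.3, 0.1306) knob (0, 0.0, 0.0, 0.0, 0.0, 0.0, nan)
stop_bar 0.72 [0.6113 0.1926 0.1   ] [0.6072 0.1923 0.1054]
stop_bar_grip 0.85 [0.5551 0.1882 0.1   ] [0.5547 0.1882 0.1008]
bar (2739, 565.9, 194.6, 49.5, 115.3, 85.0, 0.1023) 0.5079773304036391
0.505 85 [0.0941 0.0973] | 0.515 163 [0.0971 0.0983] | 0.525 155 [0.0981 0.0995] | 0.535 152 [0.0992 0.1002] | 0.545 149 [0.1    0.1011] | 0.555 149 [0.1011 0.1021] | 0.565 146 [0.102  0.1031] | 0.575 143 [0.1031 0.104 ] | 0.585 146 [0.104  0.1049] | 0.595 138 [0.1049 0.1059] | 0.605 294 [0.1058 0.1117] | 0.615 877 [0.111 0.122] | 0.625 142 [0.0879 0.119 ] | 
top
blocktop (377, 641.3, 197.4, 49.4, 61.5, 5.5, 0.1303) knob (218, 642.7, 196.7, 49.6, 14.4, 87.0, 0.1978)
stop_bar 0.73 [0.608  0.1907 0.1   ] [0.6067 0.1893 0.106 ]
stop_bar_grip 0.91 [0.5516 0.1939 0.1   ] [0.5516 0.1938 0.1003]
stop_bar_nose 0.59 [0.6964 0.2026 0.1   ] [0.6937 0.2005 0.1086]
bar (615, 566.1, 181.9, 110.9, 49.8, 8.5, 0.1017) 0.5083584537481844
0.505 5 [0.0974 0.0981] | 0.515 49 [0.0978 0.0992] | 0.525 43 [0.0981 0.0999] | 0.535 45 [0.0988 0.1009] | 0.545 43 [0.0999 0.1013] | 0.555 42 [0.1009 0.1025] | 0.565 48 [0.1015 0.1036] | 0.575 44 [0.1024 0.1043] | 0.585 48 [0.1039 0.1055] | 0.595 44 [0.1042 0.106 ] | 0.605 62 [0.1057 0.1122] | 0.615 119 [0.1108 0.1213] | 0.625 23 [0.0993 0.1199] | 
scene
blocktop (532, 644.2, 195.9, 52.1, 59.9, 3.7, 0.1303) knob (308, 644.3, 195.9, 49.8, 15.4, 87.4, 0.197)
stop_bar 0.41 [ 0.6467 -0.1472  0.1   ] [ 0.6257 -0.1623  0.0692]
stop_bar_grip 0.67 [0.5693 0.1895 0.1   ] [0.6471 0.1907 0.1983]
stop_bar_nose 0.76 [0.6969 0.2016 0.1   ] [0.6606 0.202  0.0404]
bar (149, 534.3, 187.8, 49.3, 17.8, 3.7, 0.0989) 0.5097843078585043
0.515 27 [0.0975 0.099 ] | 0.525 31 [0.0977 0.0992] | 0.535 31 [0.0984 0.0997] | 0.545 33 [0.1004 0.1018] | 0.555 25 [0.1011 0.1024] |
  return _methods._mean(a, axis=axis, dtype=dtype,
  ret = ret.dtype.type(ret / rcount)
```

View pics/w6.png

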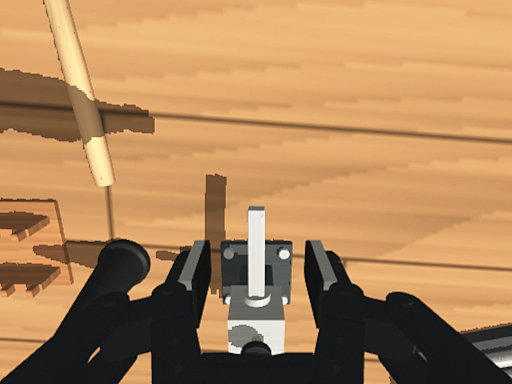

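The bar sits in the post (handle 256,250), with the collar against the face, tipped slightly by bore play, and the knob is unchanged. The centre gap of about 1.5 mm matches the tilt. I'll make sure with a gentle push on the handle's end, fingers shut.

Call:
servo_tool:
  delta_pos:
    - [0,-0.13,0]
    - [0,0,0]
    - [0,0,3]
    - [0,0,4]
    - [0,0,4]
    - [0,0,4]
    - [0,0,2.7]
    - [0,0,0]
    - [-1,0,0]
    - [-1,0,0]
    - [0,0,0]
  turn:
    - [0,0,0]
    - [0,0,0]
    - [0,0,0]
    - [0,0,0]
    - [0,0,0]
    - [0,0,0]
    - [0,0,0]
    - [0,0,0]
    - [0,0,0]
    - [0,0,0]
    - [0,0,0]
  claw: [1,1,1,1,1,1,1,1,1,1,1]

```text
clock: 24.8
position: [0.4895, 0.1851, 0.0783]
tool_rot: [-0.036, 0.999, 0.0, 0.004]
ft_force: [-0.7, 0.6, -0.5]
gripper_width: -0.003
```

Call:
servo_tool:
  delta_pos:
    - [-0.4,0,0]
    - [-0.4,0,0]
    - [0,0,0]
  turn:
    - [0,0,0]
    - [0,0,0]
    - [0,0,0]
  claw: [1,1,1]

```text
clock: 25.18
position: [0.4953, 0.1854, 0.0771]
tool_rot: [-0.037, 0.999, 0.0, 0.002]
ft_force: [-0.5, 0.1, 0.3]
gripper_width: 0.002
```

Call:
servo_tool:
  delta_pos:
    - [-0.15,0,0]
    - [0,0,0]
  turn:
    - [0,0,0]
    - [0,0,0]
  claw: [1,1]

```text
clock: 25.42
position: [0.4964, 0.1854, 0.077]
tool_rot: [-0.037, 0.999, 0.0, 0.002]
ft_force: [0.4, -0.5, 0.5]
gripper_width: -0.002
```

Call:
servo_tool:
  delta_pos:
    - [-0.1,0,0]
    - [0,0,0]
  turn:
    - [0,0,0]
    - [0,0,0]
  claw: [1,1]

```text
clock: 25.68
position: [0.4975, 0.1855, 0.077]
tool_rot: [-0.037, 0.999, 0.0, 0.002]
ft_force: [-0.0, -0.0, 0.1]
gripper_width: 0.001
```

Call:
servo_tool:
  delta_pos:
    - [-0.1,0,0]
    - [0,0,0]
  turn:
    - [0,0,0]
    - [0,0,0]
  claw: [1,1]

```text
clock: 25.92
position: [0.4983, 0.1856, 0.077]
tool_rot: [-0.037, 0.999, 0.0, 0.002]
ft_force: [-0.4, -0.2, 0.5]
gripper_width: -0.001
```

Call:
servo_tool:
  delta_pos:
    - [-0.1,0,0]
    - [0,0,0]
  turn:
    - [0,0,0]
    - [0,0,0]
  claw: [1,1]

```text
clock: 26.18
position: [0.4984, 0.1855, 0.0767]
tool_rot: [-0.037, 0.999, 0.0, 0.001]
ft_force: [-3.2, -1.1, 1.3]
gripper_width: -0.003
```

Call:
servo_tool:
  delta_pos:
    - [-0.1,0,0]
    - [0,0,0]
  turn:
    - [0,0,0]
    - [0,0,0]
  claw: [1,1]

```text
clock: 26.42
position: [0.4985, 0.1855, 0.0764]
tool_rot: [-0.037, 0.999, -0.0, 0.0]
ft_force: [-5.0, -0.4, 1.8]
gripper_width: -0.003
```

Call:
servo_tool:
  delta_pos:
    - [-0.1,0,0]
    - [0,0,0]
  turn:
    - [0,0,0]
    - [0,0,0]
  claw: [1,1]

```text
clock: 26.68
position: [0.4986, 0.1855, 0.0762]
tool_rot: [-0.037, 0.999, -0.0, -0.001]
ft_force: [-7.4, -1.3, 2.3]
gripper_width: 0.002
```

The resistance is stiff with no movement, so the bar is home. Backing straight off.

Call:
servo_tool:
  delta_pos:
    - [0.5,0,0]
    - [2,0,0]
    - [3,0,0]
    - [2,0,-3]
    - [0,0,-5]
    - [0,0,-5]
    - [0,0,-5]
    - [0,0,0]
  turn:
    - [0,0,0]
    - [0,0,0]
    - [0,0,0]
    - [0,0,0]
    - [0,0,0]
    - [0,0,0]
    - [0,0,0]
    - [0,0,0]
  claw: [1,1,1,1,1,1,1,1]

```text
clock: 27.68
position: [0.4297, 0.1812, 0.2616]
tool_rot: [-0.037, 0.999, 0.001, 0.008]
ft_force: [0.3, -0.0, -1.1]
gripper_width: 0.0
```

Run:
```python
from h import *
np.set_printoptions(precision=4,suppress=True)
s=r.read_state();print(s['position'],s['ft_force'],s['clock'])
for n in('top','scene'):
    c=cam(n); P=cloud(c); print(n)
    if n=='scene': save(c,'s7.png')
    print('knob',rect(box(P,(.55,.75),(.12,.28),(.185,.21))))
    Q=box(P,(.49,.6),(.17,.2),(.08,.125)); print('bar back',np.percentile(Q[:,0],1),Q[:,0].min(), np.polyfit(Q[:,0],Q[:,2],1)[0])
    for k in('thick_bar_grip','plain_bar_grip','cone_mandrel','hammer'):
        for d in pinpoint(k,n)[:1]: print(k,round(d['confidence'],2),atz(c,d['centre'],Z[k]))
```

```text
[0.4297 0.1812 0.2616] [ 0.3428 -0.0076 -1.1319] 27.675
top
knob (216, 642.7, 196.5, 50.4, 14.6, 87.5, 0.198)
bar back 0.5092636911273405 0.5083952882449057 0.08914891594403299
thick_bar_grip 0.89 [ 0.6254 -0.228   0.06  ]
plain_bar_grip 0.57 [ 0.6168 -0.1676  0.06  ]
cone_mandrel 0.79 [0.6418 0.0023 0.    ]
hammer 0.66 [ 0.3836 -0.0273  0.    ]
scene
knob (305, 644.1, 195.8, 50.1, 15.6, 88.2, 0.1971)
bar back 0.5089068188650161 0.5086122503129898 0.09421823015003797
thick_bar_grip 0.86 [ 0.6287 -0.2306  0.06  ]
plain_bar_grip 0.67 [ 0.6149 -0.1723  0.06  ]
cone_mandrel 0.67 [ 0.6415 -0.0017  0.    ]
hammer 0.69 [ 0.3907 -0.0196  0.    ]
```

View pics/s7.png

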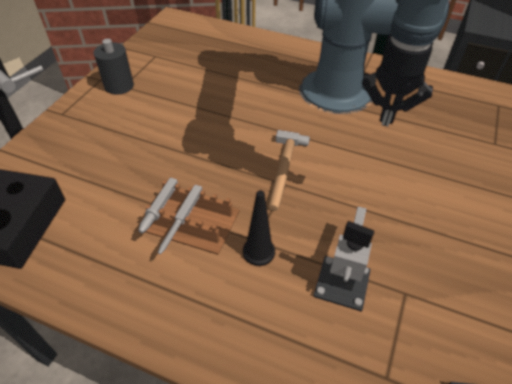

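The final scene shows the bar through the post (nose at 347,268, handle at 360,215). The two other bars, the cone and the hammer are where they were, and the arm is clear.

```bash
python3 -c "
from bench import r
print(r.job_done())"
```

```text
the job is handed in; nothing more can be done
None
```

The stop bar is through the bore with its collar against the post, and the clamp is left loose. I let go and handed the job in at about 28 s.

- **Clamp knob:** I turned it clockwise by 1.55 rad, to about 1.70 on its scale. It rose about 9 mm, as the thread should give.
- **Stop bar:** The nose sticks out of the far side of the post. A final push of about 7 N on the handle's end met stiff resistance with no movement, so the collar is home.
- **Tilt:** With the clamp loose, the bar sags in the bore play, handle down by about 0.09 rad. The play alone should allow about 0.08. The centre of the collar's face therefore measures 1 to 1.5 mm off the post, which fits its lower edge touching.
- **Other things:** The other two bars, the cone and the hammer look untouched in the last picture. The networks' positions for them differ from the first ones by up to about 9 mm, which I take as detection scatter.

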